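# Lay the bearing block down in its fixture and push it home

### The arm

A 7-joint arm with a two-finger parallel gripper is mounted at the origin on the work surface. World frame = base frame: x ahead of the robot, y to its left, z up, the work surface at z = 0. Lengths are in mm, angles in rad, forces in N, time in s.
With the tool pointing down it reaches from about 400 to 900 mm from the base axis. Payload 5.6 kg.
Tool frame: the origin (TCP) lies midway between the tips of the shut fingers; the grasp point (between the pads) lies 19 mm behind it; z points along the fingers, y is the line along which they close (so a half turn about z gives the same grasp; the last joint's range is limited). The gripper opens to 92 mm and grips with 3 to 60 N. Pads are 20 mm wide; open, the fingers measure 128 mm over their backs; the gripper's body (75 mm by 189 mm) begins 69 mm behind the grasp point.
Start: joints at [1.182, 0.468, -0.012, 1.603, 0.006, 1.071, -0.056], TCP at [220.276, -611.545, 214.592] pointing down, gripper open.
Joint ranges: [-2.53, 2.53], [-0.31, 2.02], [-1.57, 1.55], [0.28, 2.44], [-1.29, 4.43], [0.15, 1.84], [-2.92, 2.92]. Speed limits (rad/s): [2.57, 2.57, 3.14, 3.14, 3.14, 3.14, 3.14].

### API

Orientations are given as a rotation vector (axis times angle).
In Python, from cell import robot, grip, kin, viewer gives the robot as it stands. Calls block until the motion is done:
- robot.movep(position, orientation): joint-space move of the TCP to a pose.
- robot.servo_line(position, feed=150, rotation=None): straight line of the TCP; rotation=None keeps the orientation; feed is the mean speed in mm/s.
- robot.goto_joints(angles): joint-space move.
- grip(opening, newtons=None): opening from 0.0 (shut) to 1.0 (fully open); newtons is the grip in N (None keeps the last); returns when the fingers have stopped.
- robot.hold(seconds).
- kin.ik(position, orientation): joint angles nearest the present ones, or None.
- robot.observe(): the state.
- viewer.read_camera(name): name is "side" or "top" or "wrist"; returns the picture (384x512x3 uint8, red, green, blue); there is no depth.
- viewer.camera_info(name): a dict with "camera_matrix" (3x3 intrinsics, pixels), "R" (3x3) and "t" (3): a world point X has camera coordinates R X + t. Camera axes: x right, y down, z forward; pixel columns grow to the right and rows downward; lengths in mm; the calibration is good to about 2 mm. A picture is of the moment at which its call begins: read the wrist's pose just before it. camera_info takes no time and is no camera call; for the wrist camera it gives the pose at the moment of the call.
A pose or a line that the arm cannot do raises robot.IKError and nothing moves.
- robot.job_done(): hands the job in; it is judged then, once.
Trained networks look in the newest picture that a camera, given by its name, has taken for a name from the list of things; names that differ only in an ending like _2 or _b are one class to them, and where a whole thing is asked for, a point or a joint stands for the part that bears it (a point fixed in the world has none). Each returns a list of dicts, best first, with "confidence" (0 to 1); they miss things now and then, are a little off and sometimes report something else, mostly with a low value. They report only what shows in the picture. A call takes as long as a camera call. They do not tell look-alikes from the thing itself.
- viewer.silhouettes(name, camera): "mask" (384x512 bool, what is visible of it).
- viewer.pinpoint(name, camera): "at" ([x, y, z] in mm, in the coordinates of the camera as it stood for that picture, good to about 4 mm: a listed point, or the origin of a listed thing).
The state is a dict: "t": time; "joints": joint angles; "joint_velocities": joint speeds; "joint_torque": joint torques, N m; "tcp_pos": TCP position; "tcp_rot": TCP orientation; "contact_force": force on the tool from outside, world axes, zero at the start; "wrist_torque": the same for the moment, N m; "grip_width": opening from 0.0 (shut) to 1.0 (fully open); "grip_force": force on a finger pad.
Only numpy, scipy, OpenCV 4.12 (cv2) and the standard library are available. Lean on these libraries where they do the work, as an engineer would, in place of code of your own. Each camera call takes 0.05 s, during which the arm holds its last target. There are 200 camera calls.

### The job

The ivory bearing block has been left standing on its end in the aluminium channel fixture. Push it over with your fingertips so that it falls towards the end stop and lies flat in the channel with its bore facing up, and only then push it along the channel until its end is against the stop. Do not pick the block up, and leave the other parts where they are.

Things in the scene. Friction and masses are not known exactly. Their poses are not given: they have to be found in the camera images.
- fixture: Fixed aluminium channel fixture: base plate 340 mm long (x), 84 wide (y), 8 thick. Origin: centre of its underside, on the work surface; z up. Channel floor 8 mm above the origin. Two rails along x, 8 mm wide, 8 mm high above the floor, leave a channel 60 mm wide centred on y = 0, open at the -x end. The end stop is at the +x end, which points roughly to the robot's left (varies).
- fixture_stop (a point): Foot of the end stop's inner face, mid-width, on the channel floor (fixture x = 150 mm, y = 0, z = 8 mm). The stop spans the fixture's width and is 30 mm high above the floor. The block starts 40 to 85 mm farther from it than its own length, so once tipped over it must still be slid that far.
- block: Ivory nylon bearing block, 0.19 to 0.33 kg, 110 mm long (z), 56 wide (y), 40 thick (x), standing on its end on the channel floor. Origin: centre of that end face; z up, x towards the end stop at the start. A bore along x with a steel ring (24 mm opening, 36 outside) is centred 40 mm from the origin; two 8 mm holes 95 mm up. About 1 N near the top tips it, past 20 degrees it falls; lying, it slides at 1 to 6 N.
- block_head (a point): Point on the bearing block: centre of the end face that is on top at the start (110 mm along the block's z). When the block lies home this face is against the end stop, and the point is at x = 150 mm, y = 0, z = 28 mm in the fixture's frame.
- block_toe (a point): Point on the bearing block: middle of the edge at its bottom, on the side facing the end stop (block x = +20 mm, z = 0). The block tips over this edge, which stays on the channel floor (8 mm above the work surface) throughout.
- hub: Loose silver aluminium wheel hub, flange 56 mm in diameter, 30 mm high, on the work surface on the robot's side of the fixture; origin at the centre of its underside. Leave it alone.
- sensor: Loose crimson plastic colour sensor, 48 by 26 mm, 38 mm high, on the work surface on the robot's side of the fixture; origin at the centre of its underside. Leave it alone.
- switch: Loose blue steel lever switch, 62 by 22 mm, 46 mm high, on the work surface on the far side of the fixture; origin at the centre of its underside. Leave it alone.
- drawerbox: Fixed grey hinged drawer box with a nickel spring latch, 124 mm deep (its x), 174 mm wide (y), 87 mm high, closed, beyond the far side of the fixture; origin at the centre of its underside. Not part of the work.
Mind the look-alikes: they are no part of the job. There is more than one size of the block; the one meant has the size given above.

How it is judged (in metres and radians):
On the way, in this order (a step that is already met when the one before it is completed fails the run):
1. the block has been tipped towards the stop and lies flat in the channel, short of the stop (angle between block's own z axis and vertical between 1.5 and 1.64 rad and height (world z) of block_head below 0.034 m and height (world z) of block_toe below 0.013 m and x of block_head in the frame of fixture above 0.03 m), for 0.2 s.
2. the lying block has been pushed against the stop (angle between block's own z axis and vertical between 1.5 and 1.64 rad and height (world z) of block_head below 0.034 m and height (world z) of block_toe below 0.013 m and x of block_head in the frame of fixture between 0.146 and 0.153 m and y of block_head in the frame of fixture between -0.008 and 0.008 m), for 0.2 s.
At the end, for the whole second after the job is handed in: The block lies flat on the channel floor, bore up (within 4 degrees), its former top end within 4 mm of the end stop and within 8 mm of the channel's middle, at rest (all of step 2 and linear speed of block below 0.01 m/s); the robot touches nothing.
It fails at once if the block is lifted or tipped the wrong way (its lower edge rises more than 15 mm off the channel floor) (height (world z) of block_toe above 0.023 m).
It fails at once if the wheel hub is moved by more than 15 mm (distance of hub from where it was at the start of the episode above 0.015 m).
It fails at once if the colour sensor is moved by more than 15 mm (distance of sensor from where it was at the start of the episode above 0.015 m).
It fails at once if the lever switch is moved by more than 15 mm (distance of switch from where it was at the start of the episode above 0.015 m).
It also fails if it takes over 38 s, if anything falls off the work surface, if the arm or the gripper's body presses on something with over 40 N, if the wrist force passes 120 N, or if a joint passes its speed limit or range.

## Working session

There is one attempt and no reset: what is moved stays moved. The work goes in short steps, each a Python script; the robot and the scene stay as the last script left them, time stands still between calls to the robot, and variables do not carry over. Pictures are saved under pics/ and viewed, at most 10 in all, crops included, and the job is handed in when it is done.

```bash
mkdir -p pics; ls; cat > h.py <<'E'
import numpy as np, cv2
from cell import robot, grip, kin, viewer
def w(cam,p):
    i=viewer.camera_info(cam); R=np.array(i["R"]);t=np.array(i["t"]).ravel()
    return R.T@(np.array(p)-t)
def shot(cam,fn):
    im=viewer.read_camera(cam); 
    if fn: cv2.imwrite('pics/'+fn,cv2.cvtColor(np.asarray(im),cv2.COLOR_RGB2BGR))
    return im
E
python3 - <<'E'
from h import *
np.set_printoptions(precision=1,suppress=True)
ims=[]
for c in("side","top"):
    ims.append(shot(c,c+'0.png'))
    for n in ["fixture","fixture_stop","block","block_head","block_toe","hub","sensor","switch","drawerbox"]:
        print(c,n,[(w(c,d["at"]),round(d["confidence"],2)) for d in viewer.pinpoint(n,c)])
o=robot.observe(); print(o["t"],o["tcp_pos"],np.array(o["tcp_rot"]))
E
```

```text
pics
side fixture [(array([561.8, -24.5,  -2.8]), 0.69)]
side fixture_stop [(array([532.3, 123.1,   8.9]), 0.67)]
side block [(array([ 386.1, -142.6,   -1. ]), 0.79), (array([ 723.4, -190.7,   -0.2]), 0.71)]
side block_head [(array([ 389. , -140.4,  144.2]), 0.78), (array([ 725.8, -190.6,  145.5]), 0.76), (array([566.4, -73.5, 122.6]), 0.6)]
side block_toe [(array([565.2, -57.7,   6.6]), 0.86), (array([ 725.8, -157.5,    2.1]), 0.68)]
side hub [(array([456.7, -22.1,   1.1]), 0.97), (array([529.8, 124.4,   8.6]), 0.59)]
side sensor [(array([424.3,  86.3,   3. ]), 0.65)]
side switch [(array([686.1, -62.8,  -1.2]), 0.65)]
side drawerbox [(array([725. , 109.6,   7.9]), 0.89)]
top fixture [(array([562.4, -29.1,  -0.9]), 0.84), (array([572.2, -79.1,   7.7]), 0.35)]
top fixture_stop [(array([539.1, 127. ,   8.9]), 0.57)]
top block [(array([567.8, -80.6,   8.3]), 0.96), (array([ 389.7, -141.1,   -2.8]), 0.93), (array([ 728.4, -189.7,   -1.5]), 0.89)]
top block_head [(array([ 392.4, -143. ,  144. ]), 0.86), (array([575.2, -76.3, 117.8]), 0.68), (array([ 727.9, -191.2,  151.5]), 0.57), (array([536.2, 128.2,   9.4]), 0.22)]
top block_toe [(array([570.6, -56.6,   8.1]), 0.98)]
top hub [(array([460.3, -19. ,  -2.8]), 0.82)]
top sensor [(array([435.4,  83.8,  -0.5]), 0.61), (array([724.7, 111.1,  -3.7]), 0.35)]
top switch [(array([684.8, -59.6,   1.2]), 0.62)]
top drawerbox [(array([726.1, 109.8,  -1.7]), 0.64), (array([459.2, -17.3,  -3.5]), 0.59)]
1.0 [ 220.3 -611.5  214.6] [ 3.1  0.5 -0. ]
```

View pics/side0.png

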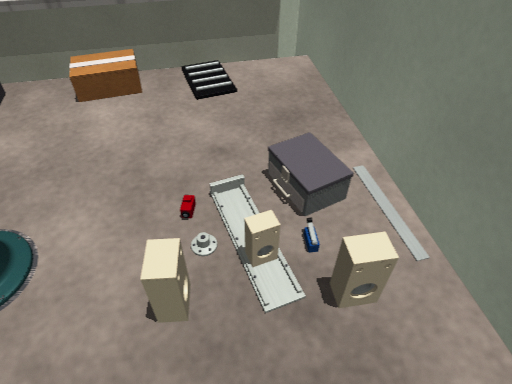

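View pics/top0.png

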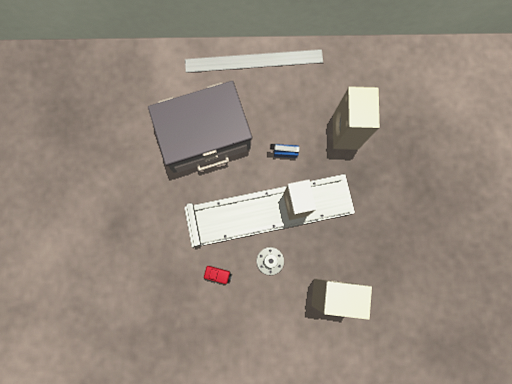

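The top picture shows the target block at about (297,200) in the channel and the stop at (192,226). The two taller look-alikes are at (360,105) and (345,300), off the channel. Next I refine the fixture axis and the block position.

```bash
python3 - <<'E'
from h import *
np.set_printoptions(precision=2,suppress=True)
def unproj(c,px,z):
    i=viewer.camera_info(c);K=np.array(i["camera_matrix"]);R=np.array(i["R"]);t=np.array(i["t"]).ravel()
    C=-R.T@t; d=(R.T@np.linalg.inv(K)@np.c_[px,np.ones(len(px))].T).T
    return C+d*((z-C[2])/d[:,2])[:,None]
shot("side",None);shot("top",None)
for c in("top","side"):
    m=viewer.silhouettes("fixture",c)
    for q in m[:1]:
        mk=np.asarray(q["mask"]).astype(np.uint8)
        ct=max(cv2.findContours(mk,0,2)[0],key=cv2.contourArea)[:,0].astype(float)
        p=unproj(c,ct,8)[:,:2].astype(np.float32); r=cv2.minAreaRect(p)
        print(c,q["confidence"],r,cv2.boxPoints(r).tolist())
    for d in viewer.silhouettes("block",c):
        mk=np.asarray(d["mask"]); v,u=np.nonzero(mk); print(' blk',d["confidence"],u.mean(),v.mean(),mk.sum())
for c in("top","side"):
  for n in("block_toe","fixture_stop","fixture"):
    shot(c,None)
    print(c,n,[w(c,d["at"]) for d in viewer.pinpoint(n,c)[:2]])
E
```

```text
top 0.9 ((560.806884765625, -24.749038696289062), (89.54487609863281, 342.11212158203125), 10.099547386169434) [[486.73199462890625, 135.80519104003906], [546.7244262695312, -201.00575256347656], [634.8817749023438, -185.3032684326172], [574.8893432617188, 151.50767517089844]]
 blk 0.96 299.3428280773143 199.264496439471 983
 blk 0.86 356.04051863857376 118.15275526742302 2468
 blk 0.73 341.8115129903209 298.93886907794194 1963
side 0.8 ((558.0248413085938, -13.29656982421875), (94.2870101928711, 368.8388671875), 8.749671936035156) [[483.3764953613281, 161.8052978515625], [539.4834594726562, -202.74114990234375], [632.6732177734375, -188.3984375], [576.5662231445312, 176.14801025390625]]
 blk 0.96 166.51235684147076 279.24261603375527 3318
 blk 0.91 261.9333740831296 237.42909535452324 1636
 blk 0.66 362.81651619755706 268.56266595857676 3766
 blk 0.28 254.66151159890248 246.08555749563482 4009
top block_toe [array([569.97, -57.61,   6.16]), array([ 728.69, -164.78,    0.9 ])]
top fixture_stop [array([534.61, 123.46,   6.61])]
top fixture [array([559.88, -25.7 ,  -1.14])]
side block_toe [array([567.79, -57.94,   8.11]), array([ 725.32, -163.03,    3.57])]
side fixture_stop []
side fixture [array([560.94, -26.93,  -0.73])]
```

```bash
cat >> h.py <<'E'
from scipy.spatial.transform import Rotation as Ro
C=np.array([561,-26.5]);u=np.array([-.1754,.9845]);v=np.array([.9845,.1754])
def F(x,z,y=0): return np.r_[C+u*x-0*v+(-v)*y,z]
def orient(s=1):
    X=np.r_[u,0]*s;Y=np.r_[v,0]*s
    return Ro.from_matrix(np.c_[X,Y,[0,0,-1]]).as_rotvec()
def toF(p): d=np.array(p)[:2]-C; return np.r_[d@u,-(d@v),p[2]]
E
python3 - <<'E'
from h import *
np.set_printoptions(precision=2,suppress=True)
js={s:kin.ik(F(-122,190),orient(s)) for s in(1,-1)}
print(js)
q0=np.array(robot.observe()["joints"])
s=min((k for k in js if js[k] is not None),key=lambda k:np.abs(np.array(js[k])-q0).max()); print(s)
grip(0.15)
robot.movep(F(-122,190),orient(s))
robot.servo_line(F(-105,96),feed=150)
o=robot.observe(); print(o["t"],toF(o["tcp_pos"]),o["grip_width"],o["contact_force"])
shot("side","side1.png")
for n in("block_toe","block_head"): print(n,[toF(w("side",d["at"])) for d in viewer.pinpoint(n,"side")])
open('s','w').write(str(s))
E
```

```text
{1: array([ 0.63,  0.49, -0.58,  1.72,  0.31,  1.03,  0.11]), -1: array([ 0.16,  0.41,  0.05,  1.76, -0.02,  0.98, -2.76])}
1
6.0083 [-105.4    -0.66   96.74] 0.14887063328356318 [-0.19 -0.81 -0.22]
block_toe [array([-31.3 ,  -0.53,  11.57]), array([-159.91, -138.51,    4.87]), array([ 23.19, 102.97,   1.9 ])]
block_head [array([-49.01,   9.44, 121.22]), array([-81.91, 191.05, 144.58]), array([-188.27, -133.19,  145.42])]
```

View pics/side1.png

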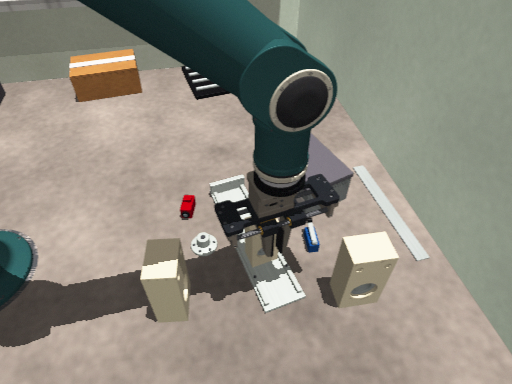

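The picture shows the fingers at about (275,240), just behind the standing block and centred on the channel. Tip it now.

```bash
python3 - <<'E'
from h import *
np.set_printoptions(precision=2,suppress=True)
for x,f in((-85,80),(-75,40),(-62,50),(-50,50),(-37,50)):
    robot.servo_line(F(x,96),feed=f); o=robot.observe()
    print(round(o["t"],2),toF(o["tcp_pos"]),np.array(o["contact_force"]))
robot.hold(.4)
robot.servo_line(F(-85,96),feed=150)
shot("side","side2.png"); 
for n in("block_toe","block_head"): print(n,[toF(w("side",d["at"])) for d in viewer.pinpoint(n,"side")])
print(robot.observe()["t"])
E
```

```text
6.56 [-84.04  -0.21  96.26] [ 0.57 -0.86 -0.15]
6.96 [-74.85  -0.    95.98] [-0.07 -0.74 -0.03]
7.37 [-61.36  -0.03  96.03] [ 0.06 -0.01  0.89]
7.76 [-49.38  -0.03  96.  ] [ 0.34  0.17 -0.5 ]
8.17 [-36.54  -0.06  96.05] [ 0.21 -0.26  1.59]
block_toe [array([-21.24,  -0.49,  10.58]), array([-161.73, -136.71,    2.28])]
block_head [array([86.41,  5.64, 31.2 ]), array([-186.46, -132.51,  145.82]), array([-83.43, 192.53, 145.6 ])]
9.1833
```

View pics/side2.png

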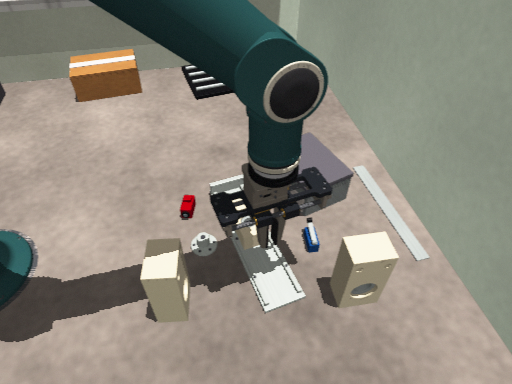

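The block has fallen and lies flat, at about (245,232) in the picture, with toe x ≈ -23 and head x ≈ 86. Now lower behind it and slide it home, watching the force.

```bash
python3 - <<'E'
from h import *
np.set_printoptions(precision=2,suppress=True)
robot.servo_line(F(-65,26),feed=150)
robot.servo_line(F(-45,26),feed=80); robot.hold(.1)
f0=np.array(robot.observe()["contact_force"])
x=-45
while x<42:
    x+=10 if x<15 else 1
    robot.servo_line(F(x,26),feed=45 if x<20 else 20); o=robot.observe()
    f=-(np.array(o["contact_force"])-f0)[:2]@u
    print(round(o["t"],2),round(toF(o["tcp_pos"])[0],1),round(f,1))
    if f>9 or o["t"]>28: break
robot.hold(.2)
shot("side","side3.png")
for c in("side","top"):
  if c=="top": shot("top",None)
  for n in("block_toe","block_head"): print(c,n,[toF(w(c,d["at"])) for d in viewer.pinpoint(n,c)])
o=robot.observe();print(o["t"],o["contact_force"],f0)
E
```

```text
10.69 -34.5 1.2
11.07 -24.3 -0.0
11.44 -14.2 0.2
11.82 -4.2 1.0
12.19 5.8 0.7
12.57 15.8 1.0
12.82 16.1 0.8
13.07 16.9 1.2
13.32 17.8 1.1
13.57 19.1 0.9
13.82 20.2 1.8
14.07 21.2 1.2
14.32 22.2 1.1
14.57 23.2 1.2
14.82 24.2 2.0
15.07 25.2 1.0
15.32 26.1 2.0
15.57 27.1 2.1
15.82 28.1 0.8
16.07 29.1 1.3
16.32 30.2 1.4
16.57 31.1 0.7
16.82 32.2 1.0
17.07 32.7 1.9
17.32 32.8 5.2
17.57 32.8 6.6
17.82 32.9 9.3
side block_toe [array([-162.7 , -140.31,    3.7 ]), array([44.6 ,  0.28,  8.28])]
side block_head [array([-81.67, 190.95, 142.74]), array([-188.64, -134.87,  145.  ]), array([151.63,   3.43,  32.22])]
top block_toe [array([-165.65, -145.65,   -0.88])]
top block_head [array([152.23,  -3.22,  27.63]), array([-192.74, -133.2 ,  149.02])]
18.3167 [ 2.64 -8.73 -0.43] [-1.04  0.02 -0.68]
```

View pics/side3.png

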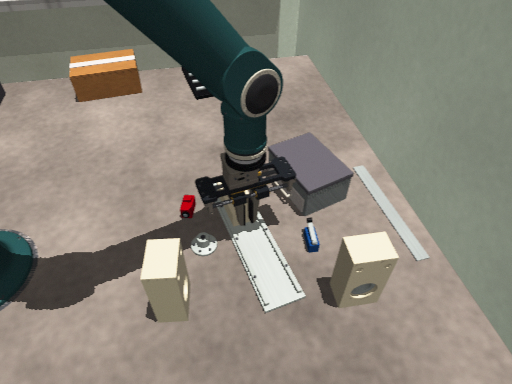

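The force rose firmly with the block at the stop: the TCP stalled at 32.9 and the head is at x ≈ 151. The picture shows the fingers at about (245,210), right behind the lying block. Now back off and check from a clear view.

```bash
python3 - <<'E'
from h import *
np.set_printoptions(precision=2,suppress=True)
robot.servo_line(F(-20,26),feed=80)
robot.servo_line(F(-80,200),feed=150)
robot.servo_line(F(-200,215),feed=150)
im=shot("top",None)
for n in("block_toe","block_head","fixture_stop"): print(n,[toF(w("top",d["at"])) for d in viewer.pinpoint(n,"top")])
cv2.imwrite('pics/top4.png',cv2.cvtColor(cv2.resize(im[140:300,140:380],None,fx=3,fy=3),4))
o=robot.observe();print(o["t"],o["contact_force"])
E
```

```text
block_toe [array([-169.09, -145.28,    1.58]), array([ -55.63, -117.01,    2.39]), array([40.48, -1.58,  8.1 ])]
block_head [array([-87.41, 190.55, 144.74]), array([152.07,  -0.42,  26.9 ])]
fixture_stop [array([154.92,  -1.4 ,   7.04])]
21.7 [0.05 0.26 0.41]
```

View pics/top4.png

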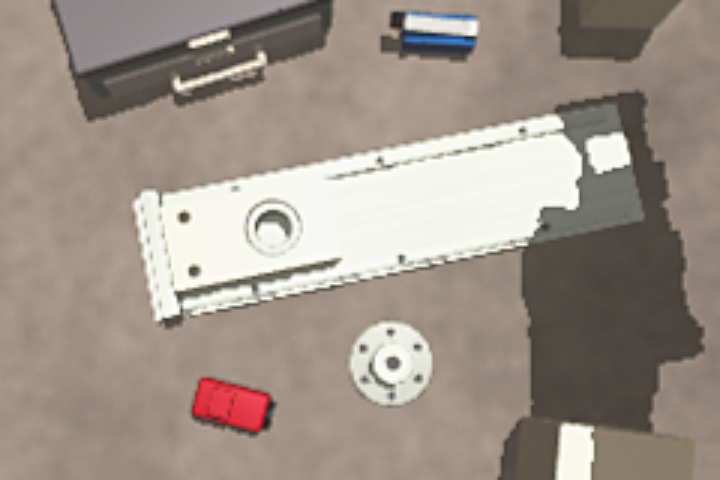

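The crop shows the block lying flat with its bore up at (273,227). Its head end is against the stop at about (165,250), and the hub, sensor and switch look undisturbed.

```bash
python3 -c "
from h import *
print(robot.job_done())"
```

```text
the job is handed in; nothing more can be done
None
```

The job is handed in with no verdict shown: the block was tipped towards the stop, lies flat with its bore up and was pushed against the end stop (head measured at x ≈ 152 mm, against a 146–153 mm window), with the other parts left where they were.

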